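# Index the marking turret and slide the flange under it

## Task

Get the marking station ready for the next batch: first turn the six-armed turret by its posts until the blue stamping head has clicked home over the yellow ring marked on the bench, then slide the steel flange along the bench, without lifting or tipping it, until it stands centred in that ring under the blue head. The turret must stay on its blue stop, and the carton, the green tin, the blue-and-black coupling and the bottle must be left standing where they are.

Things in the scene. Friction and masses are not known exactly. Their poses are not given: they have to be found in the camera images.
- station: the fixed marking station; origin on the turret's vertical axis at bench height. A steel column (40 mm across, foot 68 mm across and 12 mm high) carries the turret; a grey bracket stands 75 mm out along the station's +x, 30 mm wide, up to 165 mm high. The yellow ring lies along the station's -x
- mark (a point): centre of the yellow ring painted on the bench (outside diameter about 127 mm), at bench height, 100 mm from the turret's axis
- turret (a joint): turning angle of the turret in rad, counter-clockwise from above, no end stops: 0 (or any whole turn) has the blue head over the ring. A sprung roller holds it at six stops 60 degrees (1.047 rad) apart and draws it into the nearest one when let go; about 3 to 6 N at a post take it over a crest
- hub (a point): centre of the turret's hub (96 mm across), on its axis, 212 mm above the bench. Six arms 24 mm wide reach 118 mm from the axis, from 198 to 212 mm above the bench; below each arm, 100 mm from the axis, hangs a stamping head 28 mm across, its lower end 178 mm above the bench. Colours counter-clockwise from above: blue, orange, yellow, white, green, black
- post_blue (a point): the upright round grip post (14 mm across, from 215 to 263 mm above the bench) whose top is blue, on the arm that carries the blue stamping head; the point lies on the post's axis 246 mm above the bench, 100 mm from the turret's axis
- post_orange (a point): the upright round grip post (14 mm across, from 215 to 263 mm above the bench) whose top is orange, on the arm that carries the orange stamping head; the point lies on the post's axis 246 mm above the bench, 100 mm from the turret's axis
- post_yellow (a point): the upright round grip post (14 mm across, from 215 to 263 mm above the bench) whose top is yellow, on the arm that carries the yellow stamping head; the point lies on the post's axis 246 mm above the bench, 100 mm from the turret's axis
- post_white (a point): the upright round grip post (14 mm across, from 215 to 263 mm above the bench) whose top is white, on the arm that carries the white stamping head; the point lies on the post's axis 246 mm above the bench, 100 mm from the turret's axis
- post_green (a point): the upright round grip post (14 mm across, from 215 to 263 mm above the bench) whose top is green, on the arm that carries the green stamping head; the point lies on the post's axis 246 mm above the bench, 100 mm from the turret's axis
- post_black (a point): the upright round grip post (14 mm across, from 215 to 263 mm above the bench) whose top is black, on the arm that carries the black stamping head; the point lies on the post's axis 246 mm above the bench, 100 mm from the turret's axis
- flange: the loose steel neck flange, about 0.6 to 0.95 kg, standing on the bench: a disc 100 mm across and 16 mm high with an upright round neck 40 mm across that reaches 90 mm above the bench; origin at the centre of its underside, z up
- carton: bystander: a closed cardboard carton, 85 x 75 x 65 mm high (x, y, z); origin at the centre of its underside
- tin: bystander: a squat closed tin with a green label, 68 mm across, 55 mm high; origin at the centre of its underside
- coupling: bystander: a black pipe coupling with two blue nuts, standing on end, 68 mm across over the nuts' ribs, 56 mm high; origin at the centre of its underside
- bottle: bystander: a grey bottle with a yellow label and red cap, 66 mm across, 190 mm high; origin at the centre of its underside
There are look-alikes about, which are no part of the job. What is meant by the flange is not purple or red, and is the larger of those in its own colour.

How it is judged:
On the way, in this order (a step that is already met when the one before it is completed fails the run):
1. the turret rests on its stop with the blue head over the ring, let go (horizontal distance between post_blue and mark below 0.008 m and velocity of joint turret between -0.1 and 0.1 rad/s and contact force between each of the arm, the fingers and turret below 0.1 N), for 0.2 s.
2. the flange stands flat in the ring under the blue head (horizontal distance between flange and mark below 0.013 m and height (world z) of flange below 0.004 m and angle between flange's own z axis and vertical below 0.06 rad and horizontal distance between post_blue and mark below 0.008 m), for 0.2 s.
At the end, for the whole second after the job is handed in: blue post within 8 mm (seen from above) of the ring's centre, turret still; flange flat on the bench, at rest, centred within 13 mm of the ring's centre; carton, tin, coupling and bottle upright (6 degrees) and within 20 mm of where they were (all of step 2 and velocity of joint turret between -0.1 and 0.1 rad/s and linear speed of flange below 0.02 m/s and angle between each of carton, tin, coupling, bottle's own z axis and vertical below 0.1 rad and distance of each of carton, tin, coupling, bottle from where it was at the start of the episode below 0.02 m); the robot touches nothing.
It fails at once if the flange is lifted more than 12 mm off the bench (height (world z) of flange above 0.012 m).
It fails at once if the flange is tipped more than 14 degrees (angle between flange's own z axis and vertical above 0.25 rad).
It fails at once if the carton, tin, coupling or bottle is moved more than 20 mm (distance of any of carton, tin, coupling, bottle from where it was at the start of the episode above 0.02 m).
It also fails if it takes over 64 s, if anything falls off the work surface, if the arm or the gripper's body presses on something with over 40 N, if the wrist force passes 120 N, or if a joint passes its speed limit or range.

## Robot

A 7-joint arm with a two-finger parallel gripper is mounted at the origin on the work surface. World frame = base frame: x ahead of the robot, y to its left, z up, the work surface at z = 0. Lengths are in m, angles in rad, forces in N, time in s.
With the tool pointing down it reaches from about 0.35 to 0.9 m from the base axis. Payload 8.1 kg.
Tool frame: the origin (TCP) lies at the very end of the fingers, on their centre line; the grasp point (between the pads) lies 19 mm behind it; z points along the fingers, y is the line along which they close (so a half turn about z gives the same grasp; the last joint's range is limited). The gripper opens to 92 mm and grips with 3 to 60 N. Pads are 19 mm wide; open, the fingers measure 130 mm over their backs; the gripper's body (75 mm by 190 mm) begins 47 mm behind the grasp point.
Start: joints at [-1.439, 0.434, 0.025, 1.573, -0.012, 1.134, -0.075], TCP at [0.145, 0.608, 0.227] pointing down, gripper open.
Joint ranges: [-2.62, 2.62], [-0.44, 2.09], [-1.27, 1.32], [0.08, 2.57], [-1.32, 4.46], [0.12, 2], [-2.74, 2.74]. Speed limits (rad/s): [2.22, 2.22, 3.01, 3.01, 3.14, 3.14, 3.14].

## Interface

Orientations are given as a rotation vector (axis times angle).
In Python, from cell import arm gives the robot as it stands.
- The arm moves only by the tool carry_out, never from a script. Its argument "commands" is a list of rows, each a list of 7 numbers: the opening, from 0 (shut) to 1 (fully open), then the shift along the tool's x, y, z each as a share of 0.025 m, from -1 to 1, then the turn, a rotation vector about the tool's x, y, z each as a share of 0.1 rad, from -1 to 1. A call has 1 to 8 rows; each row shifts and turns the commanded pose from where the row before left it, along the tool's axes as they then stand; what a row does not reach is not made up. A row lasts 1/10 s, in which the tool goes at most 50 mm and 8.59 degrees, less where a joint would pass 70% of its speed; a pose out of reach is approached as far as the arm can. A call with a number of a shift or a turn outside -1 to 1 is refused whole. A call with a gripper value outside its range is refused whole. The fingers move at their own pace and stop on an object; "squeeze" is the grip in N (left out, the last holds). Time passes only in rows, so rows that do not move let the fingers close. It gives the time, the measured TCP pose, the force, the opening and the grip force at its end, in the units of the state.
- arm.observe(): the state, without advancing time (a new reading comes with each control period).
- arm.get_image(name): name is "scene" or "top"; returns a dict with "pixels" (400x640x3 uint8, red, green, blue), "range_z" (400x640 float32, m along the optical axis (not along the pixel's ray), 0 where there is no reading), "mtx" (3x3 intrinsics, pixels), "R" (3x3) and "t" (3): a world point X has camera coordinates R X + t. Camera axes: x right, y down, z forward; pixel columns grow to the right and rows downward; lengths in m; the calibration is good to about 2 mm. A picture is of the moment at which its call begins.
- arm.sign_off(): hands the job in; it is judged then, once.
The state is a dict: "clock": time; "joints": joint angles; "dq": joint speeds; "joint_efforts": joint torques, N m; "position": TCP position; "ee_rot": TCP orientation; "force": force on the tool from outside, world axes, zero at the start; "ft_torque": the same for the moment, N m; "width": opening from 0.0 (shut) to 1.0 (fully open); "gripper_force": force on a finger pad.
Only numpy, scipy, OpenCV 4.12 (cv2) and the standard library are available. Lean on these libraries where they do the work, as an engineer would, in place of code of your own. Each camera call takes 0.05 s, during which the arm holds its last target. There are 200 camera calls.

## Working session

There is one attempt and no reset: what is moved stays moved. The work goes in short steps, Python scripts to look and compute and a tool call to move; the robot and the scene stay as the last step left them, time stands still between calls to the robot, and variables do not carry over. Pictures are saved under pics/ and viewed, at most 10 in all, crops included, and the job is handed in when it is done.

Besides the shell and the picture viewer there is one more tool, called after "Request:" by a JSON object that holds its "op" and its "data". carry_out: Moves the arm, as the interface text tells. Shift numbers are shares of 0.025 m and turn numbers shares of 0.1 rad, none past 1 either way. Its arguments: {"type":"object","properties":{"commands":{"type":"array"},"squeeze":{"type":"number"}},"required":["commands"]}

```bash
mkdir -p pics
cat > h.py <<'E'
import numpy as np, cv2
from cell import arm
def grab(n,save=None):
    im=arm.get_image(n)
    if save: cv2.imwrite('pics/'+save,im['pixels'][:,:,::-1])
    return im
def plane(im,u,v,z):
    K,R,t=im['mtx'],im['R'],im['t']
    d=R.T@np.linalg.inv(K)@np.array([u,v,1.]); c=-R.T@t
    return c+d*(z-c[2])/d[2]
def cloud(im):
    v,u=np.mgrid[0:400,0:640]; Z=im['range_z']
    p=np.stack([u*Z,v*Z,Z],-1)@np.linalg.inv(im['mtx']).T
    return (p-im['t'])@im['R']
E
python3 - <<'E'
from h import *
for n in('scene','top'):
    im=grab(n,n+'0.png'); print(n,-im['R'].T@im['t'])
    np.savez(n+'0.npz',**im)
print(arm.observe())
E
```

```text
scene [1.53447821 0.37146255 0.92393063]
top [0.34456408 0.08703045 1.56757134]
{'clock': 0.1, 'joints': array([-1.43861448,  0.43514305,  0.024976  ,  1.57397516, -0.0115993 ,
        1.13400868, -0.07508751]), 'dq': array([-0.00056462, -0.00151279, -0.00133517, -0.00143599,  0.00128408,
        0.00148094,  0.00306848]), 'joint_efforts': array([ 3.59942518e-03, -6.69121885e+01,  9.88122895e-01, -3.15143716e+01,
       -6.05147146e-02,  3.73578980e-02,  5.04958302e-05]), 'position': array([0.14534261, 0.607407  , 0.22604182]), 'ee_rot': array([-3.68035080e-01, -3.11992491e+00,  2.18153281e-03]), 'force': array([-0.86305451,  0.55625812, -0.56033378]), 'ft_torque': array([-0.02378457, -0.05446269,  0.0537492 ]), 'gripper_force': 0.0, 'width': 1.0022972493569038}
```

View pics/scene0.png

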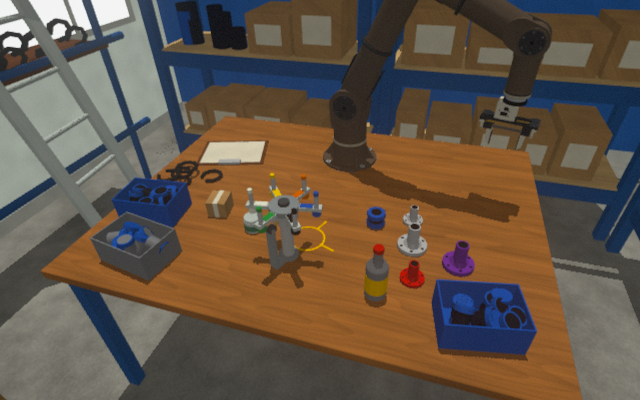

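View pics/top0.png

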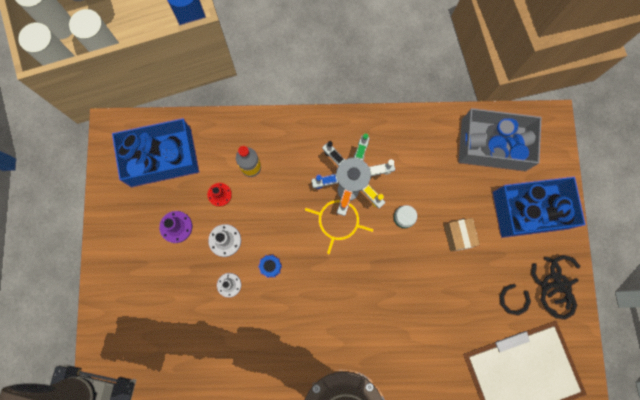

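The scene view shows the turret at (285,205), the ring at (312,238), the flanges at (412,240) and the bottle at (376,272). In the top view, the ring is at (339,220) with the orange arm over it, and the blue arm is at (322,181). Blue therefore has to turn one stop counter-clockwise.

Flange candidates in the top view are steel large (224,240), steel small (229,285), purple (176,226) and red (219,194). The steel large one fits, being neither purple nor red and the bigger of the two steel ones. I'll confirm it in a crop.

Run:
```python
from h import *
im=dict(np.load('top0.npz')); P=im['pixels']; hsv=cv2.cvtColor(P,cv2.COLOR_RGB2HSV); C=cloud(im)
crop=P[140:310,140:440]; cv2.imwrite('pics/crop.png',cv2.resize(crop,None,fx=2.6,fy=2.6,interpolation=cv2.INTER_CUBIC)[:,:,::-1])
# ring
m=cv2.inRange(hsv,(20,130,120),(35,255,255)); m[:, :295]=0; m[:,385:]=0; m[:195]=0;m[262:]=0
m[(C[...,2]>.03)]=0
v,u=np.nonzero(m); p=np.array([plane(im,a,b,0)[:2] for a,b in zip(u,v)])
c=np.median(p,0)
for _ in range(20):
    r=np.linalg.norm(p-c,axis=1); k=(r>.045)&(r<.075)
    A=np.c_[2*p[k],np.ones(k.sum())]; s=np.linalg.lstsq(A,(p[k]**2).sum(1),rcond=None)[0]; c=s[:2]
print('ring',c,np.sqrt(s[2]+c@c),k.sum())
# by height: components
z=C[...,2]; ok=(im['range_z']>0)
def comp(name,x0,x1,y0,y1,zl,zh):
    k=np.zeros_like(ok); k[y0:y1,x0:x1]=True; k&=ok&(z>zl)&(z<zh)
    q=C[k]; (cx,cy),r=cv2.minEnclosingCircle(q[:,:2].astype(np.float32)); print(name,k.sum(),'mean',q.mean(0).round(4),'circ',round(cx,4),round(cy,4),round(r,4),'zmax',q[:,2].max().round(3))
comp('flange disc',200,248,218,262,.008,.022); comp('flange neck',200,248,210,262,.08,.1)
comp('small disc',212,246,268,302,.005,.022); comp('small neck',212,246,262,302,.05,.1)
comp('coupling',255,288,250,282,.03,.07); comp('tin',390,422,200,232,.045,.065)
comp('bottle',230,265,140,180,.05,.2); comp('cap',230,265,140,180,.18,.2);comp('carton',445,482,215,252,.055,.075)
comp('hub',335,372,157,192,.205,.22)
comp('red',205,235,180,210,.005,.1)
k=ok&(z>.25)&(z<.275); k[:130]=0;k[215:]=0;k[:,:300]=0;k[:,410:]=0
n,l,st,ce=cv2.connectedComponentsWithStats(k.astype(np.uint8))
for i in range(1,n):
    print('post',ce[i].round(1),st[i,4],C[l==i].mean(0).round(4),plane(im,*ce[i],.263)[:2].round(4),P[int(ce[i][1]),int(ce[i][0])])
```

```text
ring [ 0.58456588 -0.00460417] 0.06116903264960792 339
flange disc 551 mean [0.5226 0.3502 0.0154] circ 0.5163 0.3561 0.0809 zmax 0.022
flange neck 145 mean [0.5255 0.3524 0.0896] circ 0.5255 0.3528 0.0203 zmax 0.097
small disc 375 mean [0.3878 0.3366 0.0117] circ 0.394 0.3411 0.0617 zmax 0.022
small neck 85 mean [0.3878 0.3379 0.0651] circ 0.3883 0.3388 0.0147 zmax 0.073
coupling 372 mean [0.4399 0.2102 0.0558] circ 0.4405 0.2105 0.0341 zmax 0.066
tin 336 mean [ 0.5834 -0.2106  0.0545] circ 0.5839 -0.2104 0.0332 zmax 0.064
bottle 509 mean [0.749  0.2673 0.13  ] circ 0.7596 0.2717 0.0339 zmax 0.196
cap 93 mean [0.7595 0.2721 0.1885] circ 0.7602 0.2722 0.0156 zmax 0.196
carton 701 mean [ 0.5226 -0.3801  0.0647] circ 0.5236 -0.3805 0.055 zmax 0.075
hub 933 mean [ 0.6779 -0.0368  0.2141] circ 0.6792 -0.0369 0.0691 zmax 0.22
red 473 mean [0.6688 0.3688 0.0244] circ 0.6722 0.3736 0.0568 zmax 0.077
post [365.2 136.4] 30 [ 0.7715 -0.0697  0.2626] [ 0.7714 -0.0697] [ 44 160  75]
post [329.6 143.5] 31 [0.7536 0.0279 0.2615] [0.7531 0.028 ] [41 43 41]
post [390.5 162.5] 30 [ 0.6967 -0.135   0.263 ] [ 0.6967 -0.1351] [236 235 223]
post [318.4 177.8] 33 [0.6587 0.0605 0.2622] [0.6585 0.0606] [ 40  97 187]
post [380.3 196.9] 29 [ 0.6025 -0.103   0.2635] [ 0.6026 -0.103 ] [240 217  10]
post [343.6 204.6] 30 [ 0.5839 -0.0045  0.263 ] [ 0.5839 -0.0045] [230 126  16]
```

View pics/crop.png

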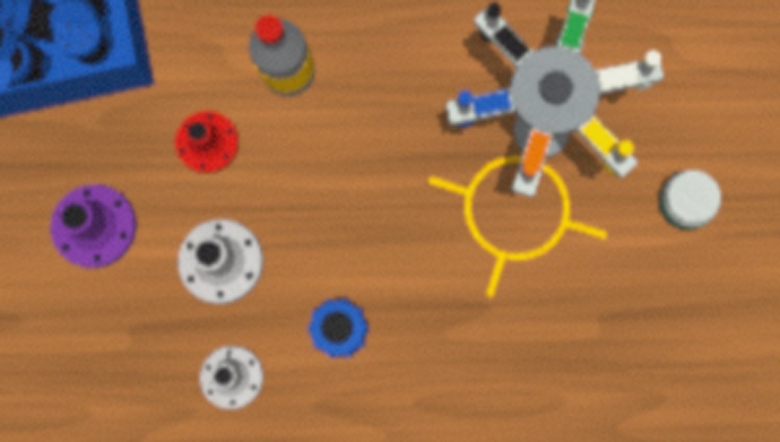

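The crop confirms the large steel flange at crop (220,260), which is full (224,240). It has a wide white disc and a tall neck, and the smaller twin sits at crop (231,377). Next I plan the approach to the blue post.

```bash
cat >> h.py <<'E'
from scipy.spatial.transform import Rotation as Ro
def plan(wp,g=1.0,dec=2,step=.03):
    """wp: list of (x,y,z,yaw deg of tool y, n rows); keeps tool pointing down"""
    s=arm.observe(); p=s['position'].copy(); R=Ro.from_rotvec(s['ee_rot'])
    print('now',s['clock'],p.round(4),'yaw',np.degrees(np.arctan2(*R.as_matrix()[[1,0],1])).round(1),'F',s['force'].round(1),s['width'])
    for x,y,z,yaw,n in wp:
        a=np.radians(yaw); T=Ro.from_matrix(np.array([[-np.sin(a),np.cos(a),0],[np.cos(a),np.sin(a),0],[0,0,-1]]).T@np.eye(3) if 0 else np.array([[-np.sin(a),np.cos(a),0],[np.cos(a),np.sin(a),0],[0,0,-1.]]))
        if np.degrees((R.inv()*T).magnitude())>90: T=T*Ro.from_rotvec([0,0,np.pi])
        for i in range(n):
            f=1/(n-i); d=R.inv().apply((np.array([x,y,z])-p)*f)/.025; r=(R.inv()*T).as_rotvec()*f/.1
            d=d.round(dec);r=r.round(dec); 
            if max(abs(d).max(),abs(r).max())>1: print('OVER')
            print([g,*map(float,d+0.),*map(float,r+0.)],',',sep='')
            p=p+R.apply(d*.025); R=R*Ro.from_rotvec(r*.1)
        print('end',p.round(4))
E
python3 - <<'E'
from h import *
plan([(.145,.607,.3,76.5,3),(.38,.33,.31,45,13),(.6585,.0606,.31,11,16)],dec=2)
E
```

```text
now 0.1 [0.1453 0.6074 0.226 ] yaw 76.5 F [-0.9  0.6 -0.6] 1.0022972493569038
[1.0, 0.0, -0.01, -0.99, 0.0, 0.0, 0.0],
[1.0, 0.0, -0.01, -0.98, -0.01, 0.0, 0.0],
[1.0, 0.01, 0.0, -0.99, 0.0, 0.0, 0.01],
end [0.145  0.6071 0.3   ]
[1.0, -0.9, -0.66, -0.03, 0.0, 0.0, 0.42],
[1.0, -0.93, -0.62, -0.03, 0.0, 0.0, 0.42],
[1.0, -0.95, -0.58, -0.03, 0.0, 0.0, 0.42],
[1.0, -0.98, -0.54, -0.03, 0.0, 0.0, 0.42],
[1.0, -1.0, -0.5, -0.03, 0.0, 0.0, 0.42],
OVER
[1.0, -1.02, -0.46, -0.03, 0.0, 0.0, 0.42],
OVER
[1.0, -1.04, -0.41, -0.03, 0.0, 0.0, 0.43],
OVER
[1.0, -1.06, -0.37, -0.03, 0.0, 0.0, 0.42],
OVER
[1.0, -1.07, -0.33, -0.03, 0.0, 0.0, 0.43],
OVER
[1.0, -1.08, -0.28, -0.03, 0.0, 0.0, 0.42],
OVER
[1.0, -1.09, -0.23, -0.03, 0.0, 0.0, 0.43],
OVER
[1.0, -1.1, -0.18, -0.03, 0.0, 0.0, 0.42],
OVER
[1.0, -1.12, -0.14, -0.03, 0.0, 0.0, 0.43],
end [0.3801 0.33   0.3099]
[1.0, -0.97, 0.02, 0.0, 0.0, 0.0, 0.37],
[1.0, -0.97, 0.05, 0.0, 0.0, 0.0, 0.37],
[1.0, -0.96, 0.09, 0.0, 0.0, 0.0, 0.37],
[1.0, -0.96, 0.12, 0.0, 0.0, 0.0, 0.37],
[1.0, -0.96, 0.16, 0.0, 0.0, 0.0, 0.37],
[1.0, -0.95, 0.19, 0.0, 0.0, 0.0, 0.37],
[1.0, -0.94, 0.23, 0.0, 0.0, 0.0, 0.37],
[1.0, -0.93, 0.26, 0.0, 0.0, 0.0, 0.37],
[1.0, -0.92, 0.3, 0.0, 0.0, 0.0, 0.37],
[1.0, -0.91, 0.33, 0.0, 0.0, 0.0, 0.37],
[1.0, -0.9, 0.37, 0.0, 0.0, 0.0, 0.37],
[1.0, -0.88, 0.4, 0.0, 0.0, 0.0, 0.37],
[1.0, -0.87, 0.43, 0.0, 0.0, 0.0, 0.37],
[1.0, -0.85, 0.46, 0.0, 0.0, 0.0, 0.37],
[1.0, -0.83, 0.49, 0.0, 0.0, 0.0, 0.37],
[1.0, -0.81, 0.53, 0.0, 0.0, 0.0, 0.38],
end [0.6585 0.0607 0.31  ]
```

Request:
{"op": "carry_out", "data": {"commands": [[1,0,0,-1,0,0,0],[1,0,0,-1,0,0,0],[1,0,0,-1,0,0,0],[1,-0.9,-0.65,0,0,0,0.4],[1,-0.95,-0.6,0,0,0,0.4],[1,-0.95,-0.6,0,0,0,0.4],[1,-1,-0.55,0,0,0,0.4],[1,-1,-0.5,0,0,0,0.4]]}}

```text
clock: 0.9
position: [0.2379, 0.5003, 0.3014]
ee_rot: [-0.681, -3.067, 0.001]
force: [0.5, -0.4, -0.3]
width: 1.001
gripper_force: 0.0
```

Request:
{"op": "carry_out", "data": {"commands": [[1,-1,-0.45,0,0,0,0.4],[1,-1,-0.4,0,0,0,0.4],[1,-1,-0.35,0,0,0,0.4],[1,-1,-0.3,0,0,0,0.4],[1,-1,-0.25,0,0,0,0.4],[1,-1,-0.2,0,0,0,0.4],[1,-1,-0.15,0,0,0,0.4],[1,-1,-0.1,0,0,0,0.4]]}}

```text
clock: 1.7
position: [0.3776, 0.3445, 0.3018]
ee_rot: [1.163, 2.918, 0.0]
force: [-0.3, 0.0, 0.2]
width: 1.003
gripper_force: 0.0
```

Run:
```python
from h import *
plan([(.6585,.0606,.31,11,16)],dec=2)
```

```text
now 1.7 [0.3776 0.3445 0.3018] yaw 46.6 F [-0.3  0.   0.2] 1.0033247618830425
[1.0, -1.0, -0.03, -0.02, 0.0, 0.0, 0.39],
[1.0, -1.0, 0.01, -0.02, 0.0, 0.0, 0.39],
[1.0, -1.0, 0.04, -0.02, 0.0, 0.0, 0.39],
[1.0, -0.99, 0.08, -0.02, 0.0, 0.0, 0.39],
[1.0, -0.99, 0.12, -0.02, 0.0, 0.0, 0.39],
[1.0, -0.99, 0.16, -0.02, 0.0, 0.0, 0.39],
[1.0, -0.98, 0.2, -0.02, 0.0, 0.0, 0.39],
[1.0, -0.97, 0.24, -0.02, 0.0, 0.0, 0.39],
[1.0, -0.96, 0.28, -0.02, 0.0, 0.0, 0.39],
[1.0, -0.95, 0.31, -0.02, 0.0, 0.0, 0.39],
[1.0, -0.93, 0.35, -0.02, 0.0, 0.0, 0.38],
[1.0, -0.92, 0.38, -0.02, 0.0, 0.0, 0.39],
[1.0, -0.91, 0.42, -0.02, 0.0, 0.0, 0.38],
[1.0, -0.89, 0.46, -0.02, 0.0, 0.0, 0.39],
[1.0, -0.87, 0.49, -0.02, 0.0, 0.0, 0.38],
[1.0, -0.84, 0.52, -0.03, 0.0, 0.0, 0.39],
end [0.6585 0.0607 0.31  ]
```

Request:
{"op": "carry_out", "data": {"commands": [[1,-1,-0.05,0,0,0,0.4],[1,-1,0,0,0,0,0.4],[1,-1,0.05,0,0,0,0.4],[1,-1,0.1,0,0,0,0.4],[1,-1,0.1,0,0,0,0.4],[1,-1,0.15,0,0,0,0.4],[1,-1,0.2,0,0,0,0.4],[1,-0.95,0.25,0,0,0,0.4]]}}

```text
clock: 2.5
position: [0.5179, 0.2011, 0.3018]
ee_rot: [1.613, 2.696, 0.0]
force: [0.4, 1.0, 0.3]
width: 0.998
gripper_force: 0.0
```

Request:
{"op": "carry_out", "data": {"commands": [[0.6,-0.95,0.3,0,0,0,0.4],[0.6,-0.95,0.3,0,0,0,0.4],[0.6,-0.95,0.35,0,0,0,0.4],[0.6,-0.9,0.4,0,0,0,0.4],[0.6,-0.9,0.4,0,0,0,0.4],[0.6,-0.9,0.45,0,0,0,0.4],[0.6,-0.85,0.5,0,0,0,0.4],[0.6,0,0,0,0,0,0]]}}

```text
clock: 3.3
position: [0.6404, 0.0739, 0.3014]
ee_rot: [1.976, 2.439, -0.002]
force: [-0.6, -0.2, 0.5]
width: 0.606
gripper_force: 0.0
```

Run:
```python
from h import *
plan([(.6585,.0606,.3,11,2),(.6585,.0606,.225,11,4)],dec=2)
```

```text
now 3.3 [0.6404 0.0739 0.3014] yaw 12.0 F [-0.6 -0.2  0.5] 0.6055007270711152
[1.0, -0.33, 0.3, 0.03, 0.0, 0.01, 0.08],
[1.0, -0.34, 0.3, 0.03, 0.0, 0.02, 0.09],
end [0.6585 0.0605 0.3   ]
[1.0, 0.0, 0.0, 0.75, 0.0, 0.0, 0.0],
[1.0, 0.0, 0.0, 0.75, 0.0, 0.0, 0.0],
[1.0, 0.0, 0.0, 0.75, 0.0, 0.0, 0.0],
[1.0, 0.0, 0.0, 0.75, 0.0, 0.0, 0.0],
end [0.6585 0.0605 0.225 ]
```

Request:
{"op": "carry_out", "data": {"commands": [[0.6,-0.35,0.3,0,0,0,0.1],[0.6,-0.35,0.3,0,0,0,0.1],[0.6,0,0,0.75,0,0,0],[0.6,0,0,0.75,0,0,0],[0.6,0,0,0.75,0,0,0],[0.6,0,0,0.75,0,0,0],[0.6,0,0,0,0,0,0]]}}

```text
clock: 4.0
position: [0.6558, 0.065, 0.2242]
ee_rot: [-1.991, -2.426, 0.005]
force: [-0.3, 0.4, -0.7]
width: 0.604
gripper_force: 0.0
```

Request:
{"op": "carry_out", "data": {"commands": [[0.1,0,0,0,0,0,0],[0.1,0,0,0,0,0,0],[0.1,0,0,0,0,0,0],[0.1,0,0,0,0,0,0],[0.1,0,0,0,0,0,0]], "squeeze": 20}}

```text
clock: 4.5
position: [0.6573, 0.0647, 0.2272]
ee_rot: [1.993, 2.428, 0.001]
force: [-0.2, -0.8, 0.1]
width: 0.216
gripper_force: 0.0
```

Run:
```python
from h import *
H=np.array([.6777,-.0373]); p=arm.observe()['position']; d=p[:2]-H; print(np.linalg.norm(d),np.degrees(np.arctan2(d[1],d[0])))
wp=[]
for k in range(1,13):
    a=np.radians(101+59.7*k/12); wp.append((H[0]+.0997*np.cos(a),H[1]+.0997*np.sin(a),p[2],11+59.7*k/12,1))
plan(wp,g=.1)
```

```text
0.10402882967345323 101.32227815761048
now 4.5 [0.6573 0.0647 0.2272] yaw 11.2 F [-0.2 -0.8  0.1] 0.21597702846591582
[0.1, -0.19, -0.32, 0.0, 0.01, 0.0, -0.83],
end [0.6504 0.0585 0.2272]
[0.1, -0.01, -0.35, 0.0, 0.0, 0.0, -0.87],
end [0.642  0.0558 0.2272]
[0.1, -0.02, -0.34, 0.0, 0.0, 0.0, -0.87],
end [0.6343 0.0523 0.2272]
[0.1, -0.01, -0.35, 0.0, 0.0, 0.0, -0.86],
end [0.6265 0.0483 0.2272]
[0.1, -0.02, -0.35, 0.0, 0.0, 0.0, -0.87],
end [0.6192 0.0434 0.2272]
[0.1, -0.01, -0.34, 0.0, 0.0, 0.0, -0.87],
end [0.6125 0.0382 0.2272]
[0.1, -0.02, -0.35, 0.0, 0.0, 0.0, -0.87],
end [0.6062 0.0321 0.2272]
[0.1, -0.01, -0.34, 0.0, 0.0, 0.0, -0.87],
end [0.6005 0.0258 0.2272]
[0.1, -0.02, -0.35, 0.0, 0.0, 0.0, -0.87],
end [0.5953 0.0187 0.2272]
[0.1, -0.01, -0.34, 0.0, 0.0, 0.0, -0.86],
end [0.5908 0.0115 0.2272]
[0.1, -0.02, -0.35, 0.0, 0.0, 0.0, -0.87],
end [0.5869 0.0037 0.2272]
[0.1, -0.01, -0.35, 0.0, 0.0, 0.0, -0.87],
end [ 0.5835 -0.0044  0.2272]
```

Request:
{"op": "carry_out", "data": {"commands": [[0.1,-0.1,0,0,0,0,0],[0.1,0,0,0,0,0,0],[0.1,0,-0.17,0,0,0,-0.43],[0.1,0,-0.17,0,0,0,-0.43],[0.1,-0.01,-0.17,0,0,0,-0.43],[0.1,-0.01,-0.17,0,0,0,-0.43]]}}

```text
clock: 5.1
position: [0.6429, 0.0599, 0.2272]
ee_rot: [1.772, 2.593, 0.007]
force: [5.7, 6.2, -1.9]
width: 0.145
gripper_force: 20.0
```

Request:
{"op": "carry_out", "data": {"commands": [[0.1,-0.01,-0.17,0,0,0,-0.43],[0.1,-0.01,-0.17,0,0,0,-0.43],[0.1,-0.01,-0.17,0,0,0,-0.43],[0.1,-0.01,-0.17,0,0,0,-0.43],[0.1,-0.01,-0.17,0,0,0,-0.43],[0.1,-0.01,-0.17,0,0,0,-0.43],[0.1,-0.01,-0.17,0,0,0,-0.43],[0.1,-0.01,-0.17,0,0,0,-0.43]]}}

```text
clock: 5.9
position: [0.6125, 0.0423, 0.2271]
ee_rot: [-1.3, -2.857, -0.006]
force: [-3.5, 9.1, 4.5]
width: 0.147
gripper_force: 20.0
```

Run:
```python
from h import *
H=np.array([.6777,-.0373]); p=arm.observe()['position']; d=p[:2]-H; print(np.linalg.norm(d),np.degrees(np.arctan2(d[1],d[0])))
plan([],g=.1); print(arm.observe()['gripper_force'])
```

```text
0.1029295539377656 129.33488959250226
now 5.9 [0.6125 0.0423 0.2271] yaw 41.1 F [-3.5  9.1  4.5] 0.1467458232622668
20.003544688224792
```

Request:
{"op": "carry_out", "data": {"commands": [[0.1,0,-0.17,0,0,0,-0.43],[0.1,0,-0.17,0,0,0,-0.43],[0.1,0,-0.17,0,0,0,-0.43],[0.1,0,-0.17,0,0,0,-0.43],[0.1,0,-0.17,0,0,0,-0.43],[0.1,0,-0.17,0,0,0,-0.43],[0.1,0,-0.17,0,0,0,-0.43],[0.1,0,-0.17,0,0,0,-0.43]]}}

```text
clock: 6.7
position: [0.5892, 0.015, 0.227]
ee_rot: [-0.794, -3.036, -0.003]
force: [-9.3, 3.9, 6.9]
width: 0.147
gripper_force: 20.0
```

Request:
{"op": "carry_out", "data": {"commands": [[0.1,0,-0.17,0,0,0,-0.43],[0.1,0,-0.17,0,0,0,-0.43],[0.1,0,-0.17,0,0,0,-0.43],[0.1,0,-0.17,0,0,0,-0.43],[0.1,0,0,0,0,0,0],[0.1,0,0,0,0,0,0]]}}

```text
clock: 7.3
position: [0.5808, -0.0027, 0.227]
ee_rot: [-0.536, -3.091, 0.001]
force: [-13.1, -0.8, 10.4]
width: 0.146
gripper_force: 20.0
```

Run:
```python
from h import *
H=np.array([.6777,-.0373]); p=arm.observe()['position']; d=p[:2]-H; print(np.linalg.norm(d),np.degrees(np.arctan2(d[1],d[0])))
plan([(.584,-.0045,p[2],70.7,1)],g=.1); print(arm.observe()['gripper_force'])
```

```text
0.1028569175713172 160.35256312802193
now 7.3 [ 0.5808 -0.0027  0.227 ] yaw 70.3 F [-13.1  -0.8  10.4] 0.14560771232841935
[0.1, -0.14, -0.02, 0.0, -0.01, -0.05, -0.07],
end [ 0.584  -0.0044  0.227 ]
20.005075335502625
```

Settled near the stop. I'll open slowly to a moderate width, rise, and check.

Request:
{"op": "carry_out", "data": {"commands": [[0.3,0,0,0,0,0,0],[0.4,0,0,0,0,0,0],[0.5,0,0,0,0,0,0],[0.5,0,0,-0.5,0,0,0],[0.5,0,0,-1,0,0,0],[0.5,0,0,-1,0,0,0],[0.5,0,0,-1,0,0,0],[0.5,0,0,0,0,0,0]]}}

```text
clock: 8.1
position: [0.5854, -0.0023, 0.3187]
ee_rot: [0.535, 3.089, 0.003]
force: [-0.4, -0.3, -0.3]
width: 0.499
gripper_force: 0.0
```

Run:
```python
from h import *
im=grab('top','top1.png');C=cloud(im);P=im['pixels'];z=C[...,2]
k=(z>.25)&(z<.272); k[:130]=0;k[215:]=0;k[:,:300]=0;k[:,410:]=0
n,l,st,ce=cv2.connectedComponentsWithStats(k.astype(np.uint8))
for i in range(1,n):
    print('post',ce[i].round(1),st[i,4],plane(im,*ce[i],.263)[:2].round(4),P[int(ce[i][1]),int(ce[i][0])])
plan([])
```

```text
post [365.5 135.2] 15 [ 0.7749 -0.0707] [239 239 228]
post [327.9 143.3] 9 [0.7538 0.0326] [114 156  99]
post [390.7 162.6] 27 [ 0.6966 -0.1355] [243 223  10]
now 8.15 [ 0.5847 -0.0022  0.3167] yaw 70.4 F [-0.3  0.4 -0.1] 0.4991629933542206
```

The top view shows yellow sitting at the former white stop (.697,-.135), so the turret has advanced exactly one stop and blue is home. The flange has to go under the head, so I'll grip its neck low with the tool tilted 45° outward and slide it along the bench. The tilt keeps the gripper body clear of the turret.

```bash
cat >> h.py <<'E'
def orient(az,tilt):
    a,T=np.radians([az,tilt]); z=np.array([np.sin(T)*np.cos(a),np.sin(T)*np.sin(a),-np.cos(T)]); y=np.array([-np.sin(a),np.cos(a),0]); return Ro.from_matrix(np.c_[np.cross(y,z),y,z])
def plan2(wp,g,dec=2):
    """wp: (grasp point xyz, azimuth, tilt, rows)"""
    s=arm.observe(); p=s['position'].copy(); R=Ro.from_rotvec(s['ee_rot'])
    gp=p-R.apply([0,0,.019]); zz=R.as_matrix()[:,2]
    print('now',s['clock'],'grasp pt',gp.round(4),'tilt',np.degrees(np.arccos(-zz[2])).round(1),'az',np.degrees(np.arctan2(zz[1],zz[0])).round(1),'q',s['joints'].round(2),'F',s['force'].round(1),s['width'])
    for x,y,z,az,ti,n in wp:
        T=orient(az,ti); q=np.array([x,y,z])+T.apply([0,0,.019])
        for i in range(n):
            f=1/(n-i); d=(R.inv().apply((q-p)*f)/.025).round(dec); r=((R.inv()*T).as_rotvec()*f/.1).round(dec)
            print('OVER ' if max(abs(d).max(),abs(r).max())>1 else '',[g,*map(float,d+0.),*map(float,r+0.)],',',sep='')
            p=p+R.apply(d*.025); R=R*Ro.from_rotvec(r*.1)
        print('end',(p-R.apply([0,0,.019])).round(4))
E
python3 - <<'E'
from h import *
plan2([(.53,.12,.30,15,30,8),(.455,.305,.134,34,45,8)],.65)
E
```

```text
now 8.15 grasp pt [ 0.5846 -0.0022  0.3357] tilt 0.2 az 6.4 q [-0.32  0.31  0.31  1.56 -0.1   1.29  1.24] F [-0.3  0.4 -0.1] 0.4991629933542206
[0.65, 0.42, 0.51, 0.17, -0.2, -0.63, -0.74],
[0.65, 0.4, 0.54, 0.15, -0.2, -0.63, -0.74],
[0.65, 0.36, 0.56, 0.14, -0.2, -0.63, -0.74],
[0.65, 0.33, 0.59, 0.12, -0.2, -0.63, -0.74],
[0.65, 0.29, 0.61, 0.12, -0.19, -0.63, -0.74],
[0.65, 0.26, 0.62, 0.11, -0.2, -0.63, -0.74],
[0.65, 0.22, 0.64, 0.11, -0.19, -0.62, -0.73],
[0.65, 0.17, 0.65, 0.11, -0.2, -0.63, -0.74],
end [0.53   0.12   0.3001]
OVER [0.65, 0.5, 1.01, 0.65, -0.25, -0.32, -0.33],
OVER [0.65, 0.49, 1.01, 0.66, -0.25, -0.32, -0.33],
OVER [0.65, 0.48, 1.01, 0.67, -0.25, -0.33, -0.33],
OVER [0.65, 0.46, 1.01, 0.68, -0.25, -0.32, -0.33],
OVER [0.65, 0.45, 1.01, 0.69, -0.25, -0.33, -0.33],
OVER [0.65, 0.44, 1.01, 0.71, -0.26, -0.32, -0.33],
[0.65, 0.44, 1.0, 0.72, -0.25, -0.33, -0.33],
[0.65, 0.42, 0.99, 0.73, -0.26, -0.32, -0.33],
end [0.4552 0.305  0.134 ]
```

Request:
{"op": "carry_out", "data": {"commands": [[0.65,0.4,0.5,0.15,-0.2,-0.65,-0.75],[0.65,0.4,0.55,0.15,-0.2,-0.65,-0.75],[0.65,0.35,0.55,0.15,-0.2,-0.65,-0.75],[0.65,0.35,0.6,0.1,-0.2,-0.6,-0.75],[0.65,0.3,0.6,0.1,-0.2,-0.6,-0.75],[0.65,0.25,0.6,0.1,-0.2,-0.65,-0.75],[0.65,0.2,0.65,0.1,-0.2,-0.6,-0.7],[0.65,0.2,0.65,0.1,-0.2,-0.6,-0.7]]}}

```text
clock: 8.95
position: [0.5363, 0.1224, 0.2824]
ee_rot: [-0.347, 2.603, 0.096]
force: [1.0, 0.1, -0.3]
width: 0.647
gripper_force: 0.0
```

Run:
```python
from h import *
im=dict(np.load('top0.npz')); P=im['pixels'];hsv=cv2.cvtColor(P,cv2.COLOR_RGB2HSV)
m=cv2.inRange(hsv,(0,0,120),(179,45,255)); m[:215]=0;m[264:]=0;m[:,:198]=0;m[:,250:]=0
c=max(cv2.findContours(m,0,2)[0],key=cv2.contourArea)[:,0]; h=cv2.convexHull(c)[:,0]
q=np.array([plane(im,u,v,.016)[:2] for u,v in h]).astype(np.float32); print('disc',cv2.minEnclosingCircle(q),cv2.fitEllipse(q))
plan2([(.455,.305,.134,34,45,9),(.5255,.3526,.05,34,45,6)],.65)
```

```text
disc ((0.525283694267273, 0.35220950841903687), 0.04968252032995224) ((0.5253536701202393, 0.3522025942802429), (0.0980411097407341, 0.09849382191896439), 157.98045349121094)
now 8.95 grasp pt [0.5272 0.1199 0.2989] tilt 29.7 az 15.5 q [-0.48 -0.01  0.13  2.14  0.08  0.5   1.43] F [ 1.   0.1 -0.3] 0.6466417080865812
[0.65, 0.43, 0.89, 0.59, -0.22, -0.29, -0.29],
[0.65, 0.42, 0.89, 0.6, -0.22, -0.29, -0.29],
[0.65, 0.41, 0.89, 0.6, -0.22, -0.29, -0.29],
[0.65, 0.4, 0.89, 0.61, -0.22, -0.29, -0.29],
[0.65, 0.39, 0.89, 0.62, -0.22, -0.3, -0.29],
[0.65, 0.38, 0.89, 0.63, -0.22, -0.29, -0.3],
[0.65, 0.38, 0.89, 0.63, -0.22, -0.3, -0.29],
[0.65, 0.37, 0.88, 0.65, -0.21, -0.29, -0.3],
[0.65, 0.36, 0.88, 0.65, -0.22, -0.3, -0.29],
end [0.4551 0.3049 0.134 ]
[0.65, -0.01, 0.0, 0.8, 0.0, 0.0, 0.0],
[0.65, 0.0, 0.0, 0.8, 0.0, 0.0, 0.0],
[0.65, -0.01, 0.0, 0.8, 0.0, 0.0, 0.0],
[0.65, 0.0, 0.0, 0.79, 0.0, 0.0, 0.0],
[0.65, -0.01, 0.0, 0.8, 0.0, 0.0, 0.0],
[0.65, 0.0, 0.0, 0.79, 0.0, 0.0, 0.0],
end [0.5256 0.3525 0.05  ]
```

Flange disc centre is (.5253,.3522), matching the neck. Joint 6 is near its limit, so a 45° tilt won't hold down low. Instead I'll grip the neck at about 10° tilt and drag the flange to a staging point outside the ring. Then I'll push the disc rim with open fingers radially inward.

Run:
```python
from h import *
plan2([(.5253,.3522,.17,20,10,10),(.5253,.3522,.055,20,10,6)],.65)
```

```text
now 8.95 grasp pt [0.5272 0.1199 0.2989] tilt 29.7 az 15.5 q [-0.48 -0.01  0.13  2.14  0.08  0.5   1.43] F [ 1.   0.1 -0.3] 0.6466417080865812
[0.65, 0.08, 0.9, 0.56, -0.03, 0.34, -0.08],
[0.65, 0.05, 0.9, 0.57, -0.03, 0.34, -0.08],
[0.65, 0.02, 0.89, 0.57, -0.02, 0.34, -0.08],
[0.65, 0.0, 0.89, 0.57, -0.03, 0.35, -0.08],
[0.65, -0.03, 0.89, 0.58, -0.02, 0.34, -0.08],
[0.65, -0.06, 0.89, 0.58, -0.03, 0.35, -0.08],
[0.65, -0.08, 0.89, 0.58, -0.02, 0.34, -0.08],
[0.65, -0.11, 0.89, 0.57, -0.03, 0.35, -0.08],
[0.65, -0.14, 0.89, 0.57, -0.02, 0.34, -0.08],
[0.65, -0.17, 0.88, 0.57, -0.03, 0.35, -0.08],
end [0.5253 0.3523 0.1701]
[0.65, 0.13, 0.0, 0.76, 0.0, 0.0, 0.0],
[0.65, 0.13, 0.0, 0.75, 0.0, 0.0, 0.0],
[0.65, 0.14, 0.0, 0.76, 0.0, 0.0, 0.0],
[0.65, 0.13, 0.0, 0.75, 0.0, 0.0, 0.0],
[0.65, 0.14, 0.0, 0.76, 0.0, 0.0, 0.0],
[0.65, 0.13, 0.0, 0.75, 0.0, 0.0, 0.0],
end [0.5253 0.3523 0.0551]
```

Request:
{"op": "carry_out", "data": {"commands": [[0.65,0.1,0.9,0.55,-0.03,0.35,-0.1],[0.65,0.05,0.9,0.55,-0.03,0.35,-0.1],[0.65,0,0.9,0.55,-0.03,0.35,-0.1],[0.65,0,0.9,0.55,-0.03,0.35,-0.1],[0.65,-0.05,0.9,0.55,-0.03,0.35,-0.1],[0.65,-0.05,0.9,0.55,-0.03,0.35,-0.1],[0.65,-0.1,0.9,0.55,-0.03,0.35,-0.1],[0.65,-0.1,0.9,0.55,-0.03,0.35,-0.1]]}}

```text
clock: 9.75
position: [0.5276, 0.3078, 0.1807]
ee_rot: [-0.501, 2.867, 0.053]
force: [0.7, -0.7, 0.4]
width: 0.654
gripper_force: 0.0
```

Request:
{"op": "carry_out", "data": {"commands": [[0.65,-0.15,0.9,0.55,-0.03,0.35,-0.1],[0.65,-0.15,0.9,0.55,-0.03,0.35,-0.1],[0.65,0,0,0,0,0,0],[0.65,0,0,0,0,0,0]]}}

```text
clock: 10.15
position: [0.5246, 0.3537, 0.1553]
ee_rot: [-0.544, 2.929, 0.041]
force: [0.1, -0.4, 0.4]
width: 0.649
gripper_force: 0.0
```

Run:
```python
from h import *
plan2([(.5253,.3522,.17,20,10,1),(.5253,.3522,.055,20,10,6)],.65)
```

```text
now 10.15 grasp pt [0.5217 0.3526 0.1741] tilt 9.4 az 20.2 q [-0.71  0.43 -0.    1.79  0.08  0.77  1.17] F [ 0.1 -0.4  0.4] 0.6492841208426712
[0.65, -0.11, -0.07, 0.18, 0.01, -0.1, 0.18],
end [0.5254 0.3521 0.1701]
[0.65, 0.13, 0.0, 0.76, 0.0, 0.0, 0.0],
[0.65, 0.13, 0.0, 0.75, 0.0, 0.0, 0.0],
[0.65, 0.14, 0.0, 0.76, 0.0, 0.0, 0.0],
[0.65, 0.13, 0.0, 0.75, 0.0, 0.0, 0.0],
[0.65, 0.14, 0.0, 0.76, 0.0, 0.0, 0.0],
[0.65, 0.13, 0.0, 0.75, 0.0, 0.0, 0.0],
end [0.5254 0.3521 0.0551]
```

Request:
{"op": "carry_out", "data": {"commands": [[0.65,-0.1,-0.05,0.2,0,-0.1,0],[0.65,0.13,0,0.75,0,0,0],[0.65,0.13,0,0.75,0,0,0],[0.65,0.13,0,0.75,0,0,0],[0.65,0.13,0,0.75,0,0,0],[0.65,0.13,0,0.75,0,0,0],[0.65,0.13,0,0.75,0,0,0],[0.65,0,0,0,0,0,0]]}}

```text
clock: 10.95
position: [0.5281, 0.3515, 0.0357]
ee_rot: [-0.54, 2.921, 0.042]
force: [0.0, -0.7, -0.4]
width: 0.651
gripper_force: 0.0
```

Request:
{"op": "carry_out", "data": {"commands": [[0.5,0,0,0,0,0,0],[0.4,0,0,0,0,0,0],[0.35,0,0,0,0,0,0],[0.35,0,0,0,0,0,0],[0.35,0,0,0,0,0,0]], "squeeze": 10}}

```text
clock: 11.45
position: [0.5299, 0.3543, 0.039]
ee_rot: [-0.54, 2.916, 0.047]
force: [-0.2, -0.4, 6.9]
width: 0.433
gripper_force: 10.0
```

Run:
```python
from h import *
s=arm.observe(); R=Ro.from_rotvec(s['ee_rot']); g=s['position']-R.apply([0,0,.019]); print(s['gripper_force'])
z=g[2]
plan2([(.545,.29,z,8,10,5),(.568,.21,z,-3,10,6),(.555,.13,z,-12,10,6),(.5138,.0203,z,-19,10,9)],.35)
```

```text
10.00063642859459
now 11.45 grasp pt [0.5267 0.3531 0.0577] tilt 10.2 az 20.7 q [-0.72  0.58  0.01  1.89  0.11  0.5   1.14] F [-0.2 -0.4  6.9] 0.4334282775059598
[0.35, 0.04, -0.53, -0.01, 0.08, 0.01, 0.45],
[0.35, 0.02, -0.53, 0.0, 0.08, 0.01, 0.45],
[0.35, 0.0, -0.53, 0.0, 0.08, 0.01, 0.44],
[0.35, -0.03, -0.53, 0.01, 0.07, 0.0, 0.45],
[0.35, -0.05, -0.53, 0.0, 0.08, 0.01, 0.44],
end [0.5451 0.2901 0.0579]
[0.35, -0.08, -0.55, 0.01, 0.06, 0.0, 0.32],
[0.35, -0.09, -0.55, 0.02, 0.05, 0.0, 0.31],
[0.35, -0.11, -0.55, 0.02, 0.06, 0.0, 0.32],
[0.35, -0.13, -0.55, 0.02, 0.05, 0.0, 0.31],
[0.35, -0.14, -0.54, 0.03, 0.06, 0.0, 0.32],
[0.35, -0.16, -0.53, 0.03, 0.05, 0.0, 0.31],
end [0.568  0.2101 0.0578]
[0.35, 0.06, -0.54, -0.01, 0.05, 0.0, 0.26],
[0.35, 0.04, -0.54, -0.01, 0.04, 0.0, 0.26],
[0.35, 0.03, -0.54, 0.0, 0.05, 0.0, 0.26],
[0.35, 0.02, -0.55, 0.0, 0.04, 0.0, 0.26],
[0.35, 0.0, -0.54, 0.0, 0.05, 0.0, 0.25],
[0.35, -0.01, -0.55, 0.0, 0.04, 0.0, 0.26],
end [0.5549 0.13   0.0577]
[0.35, 0.08, -0.52, -0.01, 0.02, 0.0, 0.13],
[0.35, 0.07, -0.52, -0.01, 0.02, 0.0, 0.13],
[0.35, 0.06, -0.52, -0.01, 0.03, 0.0, 0.13],
[0.35, 0.06, -0.52, -0.01, 0.02, 0.0, 0.14],
[0.35, 0.05, -0.52, -0.01, 0.03, 0.0, 0.13],
[0.35, 0.04, -0.52, -0.01, 0.02, 0.0, 0.14],
[0.35, 0.03, -0.52, -0.01, 0.03, 0.0, 0.13],
[0.35, 0.03, -0.52, -0.01, 0.02, 0.0, 0.14],
[0.35, 0.02, -0.52, 0.0, 0.03, 0.0, 0.13],
end [0.5137 0.0203 0.0577]
```

Request:
{"op": "carry_out", "data": {"commands": [[0.35,0.04,-0.53,0,0.08,0,0.45],[0.35,0.02,-0.53,0,0.08,0,0.45],[0.35,0,-0.53,0,0.08,0,0.45],[0.35,-0.03,-0.53,0,0.08,0,0.45],[0.35,-0.05,-0.53,0,0.08,0,0.45],[0.35,0,0,0,0,0,0]]}}

```text
clock: 12.05
position: [0.5489, 0.2893, 0.039]
ee_rot: [-0.201, 2.957, 0.016]
force: [1.1, -2.8, 7.3]
width: 0.435
gripper_force: 10.0
```

Run:
```python
from h import *
im=grab('scene','s2.png')
plan2([(.568,.21,.0577,-3,10,6)],.35)
```

```text
now 12.1 grasp pt [0.5455 0.2888 0.0576] tilt 10.2 az 7.3 q [-0.69  0.56  0.09  1.93  0.07  0.49  1.03] F [ 0.5 -3.3  8.3] 0.4317614284396953
[0.35, -0.07, -0.54, 0.01, 0.05, 0.01, 0.31],
[0.35, -0.09, -0.54, 0.02, 0.05, 0.01, 0.31],
[0.35, -0.11, -0.54, 0.02, 0.05, 0.0, 0.31],
[0.35, -0.13, -0.54, 0.02, 0.05, 0.01, 0.31],
[0.35, -0.14, -0.53, 0.03, 0.06, 0.0, 0.31],
[0.35, -0.16, -0.53, 0.02, 0.05, 0.01, 0.31],
end [0.568  0.21   0.0578]
```

View pics/s2.png

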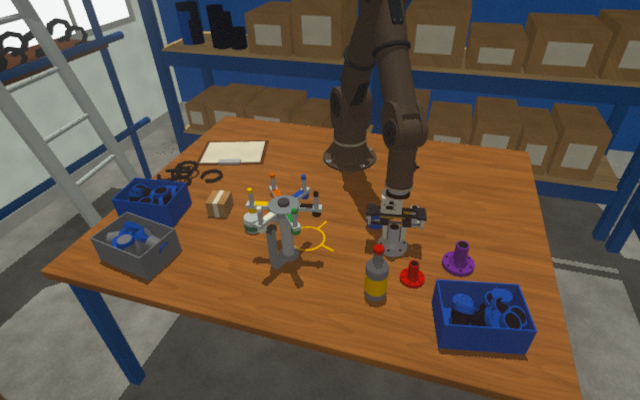

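The scene shows the flange at (395,243) held by the neck, upright and sliding, with the blue post at (304,180) on the ring side. I'll carry on.

Request:
{"op": "carry_out", "data": {"commands": [[0.35,-0.07,-0.54,0.01,0.05,0,0.3],[0.35,-0.09,-0.54,0.02,0.05,0,0.3],[0.35,-0.11,-0.54,0.02,0.05,0,0.3],[0.35,-0.13,-0.54,0.02,0.05,0,0.3],[0.35,-0.14,-0.53,0.02,0.05,0,0.3],[0.35,-0.16,-0.53,0.02,0.05,0,0.3]]}}

```text
clock: 12.7
position: [0.5707, 0.2129, 0.0391]
ee_rot: [0.064, 2.963, -0.001]
force: [-0.3, 5.3, 1.6]
width: 0.435
gripper_force: 10.0
```

Run:
```python
from h import *
plan2([(.555,.13,.0577,-12,10,6),(.5138,.0203,.0577,-19,10,9)],.35)
```

```text
now 12.7 grasp pt [0.5674 0.213  0.0578] tilt 10.2 az -1.4 q [-0.6   0.55  0.14  1.96  0.04  0.48  1.01] F [-0.3  5.3  1.6] 0.43513874005739406
[0.35, 0.06, -0.56, -0.01, 0.05, 0.01, 0.27],
[0.35, 0.04, -0.56, -0.01, 0.05, 0.0, 0.27],
[0.35, 0.03, -0.56, -0.01, 0.06, 0.01, 0.27],
[0.35, 0.01, -0.56, 0.0, 0.05, 0.0, 0.28],
[0.35, 0.0, -0.57, 0.0, 0.06, 0.01, 0.27],
[0.35, -0.02, -0.56, 0.01, 0.05, 0.0, 0.28],
end [0.5551 0.1301 0.0576]
[0.35, 0.08, -0.52, -0.01, 0.02, 0.0, 0.13],
[0.35, 0.07, -0.52, -0.01, 0.02, 0.0, 0.13],
[0.35, 0.06, -0.52, -0.01, 0.03, 0.0, 0.13],
[0.35, 0.06, -0.52, -0.01, 0.02, 0.0, 0.13],
[0.35, 0.05, -0.52, -0.01, 0.03, 0.0, 0.14],
[0.35, 0.04, -0.52, -0.01, 0.02, 0.0, 0.13],
[0.35, 0.03, -0.52, -0.01, 0.03, 0.0, 0.14],
[0.35, 0.03, -0.52, -0.01, 0.02, 0.0, 0.13],
[0.35, 0.02, -0.52, -0.01, 0.03, 0.0, 0.14],
end [0.5139 0.0204 0.0578]
```

Request:
{"op": "carry_out", "data": {"commands": [[0.35,0.06,-0.56,0,0.05,0,0.27],[0.35,0.04,-0.56,0,0.05,0,0.27],[0.35,0.03,-0.56,0,0.05,0,0.27],[0.35,0.01,-0.56,0,0.05,0,0.27],[0.35,0,-0.56,0,0.05,0,0.27],[0.35,0,-0.56,0,0.05,0,0.27]]}}

```text
clock: 13.3
position: [0.5592, 0.13, 0.039]
ee_rot: [0.307, 2.946, -0.023]
force: [2.0, 6.7, 5.5]
width: 0.432
gripper_force: 10.0
```

Request:
{"op": "carry_out", "data": {"commands": [[0.35,0.08,-0.52,-0.01,0.02,0,0.13],[0.35,0.07,-0.52,-0.01,0.02,0,0.13],[0.35,0.06,-0.52,-0.01,0.02,0,0.13],[0.35,0.06,-0.52,-0.01,0.02,0,0.13],[0.35,0.05,-0.52,-0.01,0.02,0,0.13],[0.35,0.04,-0.52,-0.01,0.02,0,0.13]]}}

```text
clock: 13.9
position: [0.5324, 0.0563, 0.0391]
ee_rot: [0.422, 2.931, -0.03]
force: [2.8, 7.6, 6.0]
width: 0.436
gripper_force: 10.0
```

Run:
```python
from h import *
plan2([(.5138,.0203,.0577,-19,10,3)],.35)
```

```text
now 13.9 grasp pt [0.529  0.0571 0.0578] tilt 10.4 az -14.6 q [-0.41  0.47  0.19  2.15  0.    0.37  1.03] F [2.8 7.6 6. ] 0.43575679866166533
[0.35, 0.06, -0.53, -0.01, 0.05, 0.02, 0.15],
[0.35, 0.05, -0.53, -0.01, 0.04, 0.02, 0.15],
[0.35, 0.04, -0.54, -0.01, 0.05, 0.02, 0.14],
end [0.5137 0.0203 0.0577]
```

Request:
{"op": "carry_out", "data": {"commands": [[0.35,0.06,-0.53,0,0.05,0,0.15],[0.35,0.05,-0.53,0,0.05,0,0.15],[0.35,0.04,-0.53,0,0.05,0,0.15],[0.35,0,0,0,0,0,0],[0.5,0,0,0,0,0,0],[0.7,0,0,0,0,0,0],[0.7,0,0,0,0,0,0]]}}

```text
clock: 14.6
position: [0.5139, 0.0172, 0.0367]
ee_rot: [0.494, 2.927, -0.052]
force: [0.1, 0.1, -0.9]
width: 0.627
gripper_force: 0.0
```

Run:
```python
from h import *
# rise, back off 120mm along az, then lower so TCP z=.010 (grasp z .0287)
im=grab('top','t3.png')
a=np.radians(-19); u=np.array([np.cos(a),np.sin(a)]); f=np.array([.5138,.0203])
b=f-.075*u
plan2([(*(f-.005*u),.135,-19,10,4),(*b,.125,-19,10,4),(*b,.03,-19,10,5)],.75)
```

```text
now 14.65 grasp pt [0.5108 0.0184 0.0554] tilt 10.1 az -21.1 q [-0.37  0.45  0.21  2.19  0.    0.35  1.05] F [-0.3 -0.1 -0.6] 0.6673955521327269
[0.75, -0.11, 0.02, -0.79, -0.02, 0.0, -0.01],
[0.75, -0.11, 0.03, -0.79, -0.01, 0.0, 0.0],
[0.75, -0.11, 0.03, -0.79, -0.02, 0.01, -0.01],
[0.75, -0.12, 0.02, -0.79, -0.01, 0.0, 0.0],
end [0.5091 0.0218 0.1351]
[0.75, 0.71, 0.0, -0.02, 0.0, 0.0, 0.0],
[0.75, 0.71, 0.0, -0.02, 0.0, 0.0, 0.0],
[0.75, 0.71, 0.0, -0.02, 0.0, 0.0, 0.0],
[0.75, 0.7, 0.0, -0.03, 0.0, 0.0, 0.0],
end [0.4428 0.0446 0.125 ]
[0.75, 0.13, 0.0, 0.75, 0.0, 0.0, 0.0],
[0.75, 0.13, 0.0, 0.75, 0.0, 0.0, 0.0],
[0.75, 0.13, 0.0, 0.75, 0.0, 0.0, 0.0],
[0.75, 0.14, 0.0, 0.75, 0.0, 0.0, 0.0],
[0.75, 0.13, 0.01, 0.74, 0.0, 0.0, 0.0],
end [0.4429 0.0448 0.0301]
```

View pics/t3.png

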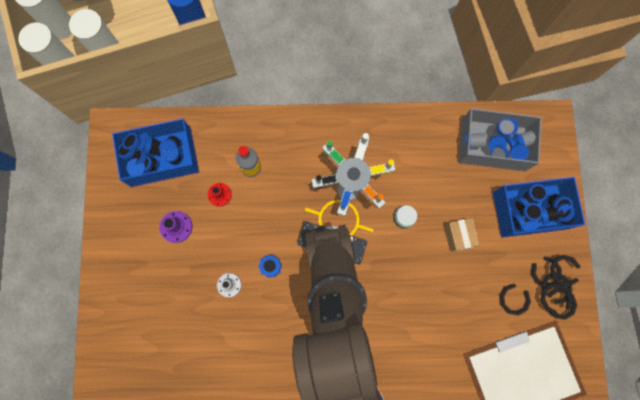

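The top view shows blue over the ring at (345,208), the gripper body just outside it (305–365, 235), and all bystanders in place. Next I rise and back off.

Request:
{"op": "carry_out", "data": {"commands": [[0.7,-0.1,0,-0.8,0,0,0],[0.7,-0.1,0,-0.8,0,0,0],[0.7,-0.1,0,-0.8,0,0,0],[0.7,-0.1,0,-0.8,0,0,0],[0.75,0.7,0,0,0,0,0],[0.75,0.7,0,0,0,0,0],[0.75,0.7,0,0,0,0,0],[0.75,0.7,0,0,0,0,0]]}}

```text
clock: 15.45
position: [0.4444, 0.0417, 0.1049]
ee_rot: [0.494, 2.927, -0.052]
force: [0.1, 0.2, -0.4]
width: 0.749
gripper_force: 0.0
```

```bash
cat > fl.py <<'E'
from h import *
def flange(im,near,zmin=.075,zmax=.1,rad=.06):
    C=cloud(im); k=(im['range_z']>0)&(C[...,2]>zmin)&(C[...,2]<zmax)&(np.hypot(C[...,0]-near[0],C[...,1]-near[1])<rad)
    hsv=cv2.cvtColor(im['pixels'],cv2.COLOR_RGB2HSV); k&=(hsv[...,1]<70)
    q=C[k]; (c,r)=cv2.minEnclosingCircle(q[:,:2].astype(np.float32)); return k.sum(),np.round(c,4),round(r,4),q.mean(0).round(4)
E
python3 - <<'E'
from fl import *
im=grab('scene'); 
ref=dict(np.load('scene0.npz')); print('ref',flange(ref,(.5253,.3522)))
print('scene',flange(im,(.512,.02)))
P=cv2.resize(im['pixels'][170:290,240:440],None,fx=3.5,fy=3.5,interpolation=2); cv2.imwrite('pics/s4.png',P[:,:,::-1])
a=np.radians(-19); u=np.array([np.cos(a),np.sin(a)]); b=np.array([.5138,.0203])-.075*u
plan2([(*b,.03,-19,10,5)],.75)
E
```

```text
ref (np.int64(82), array([0.5271, 0.3541]), 0.0211, array([0.5347, 0.3554, 0.0865]))
scene (np.int64(18), array([0.5159, 0.0327]), 0.016, array([0.518 , 0.0371, 0.0862]))
now 15.5 grasp pt [0.4382 0.0434 0.1226] tilt 9.9 az -21.5 q [-0.53  0.24  0.26  2.29  0.1   0.49  0.88] F [-3.3  1.3 -1.5] 0.7487046047814769
[0.75, 0.1, 0.03, 0.74, -0.02, 0.0, 0.0],
[0.75, 0.09, 0.03, 0.73, -0.01, 0.0, 0.0],
[0.75, 0.1, 0.03, 0.74, -0.02, 0.0, -0.01],
[0.75, 0.09, 0.02, 0.73, -0.01, -0.01, 0.0],
[0.75, 0.1, 0.02, 0.74, -0.02, 0.0, -0.01],
end [0.4428 0.0446 0.0299]
```

View pics/s4.png

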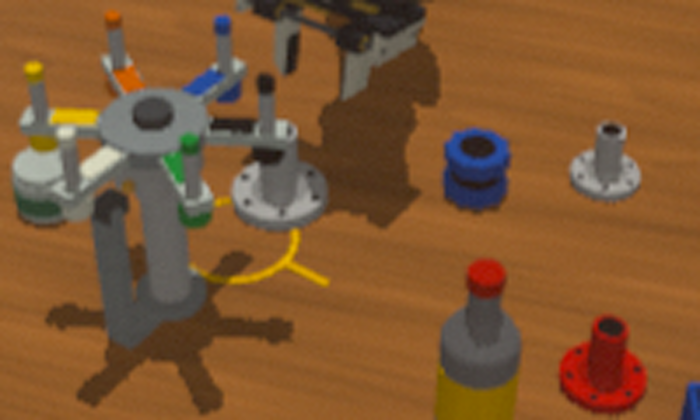

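The crop shows the flange upright at (280,190), outside the ring, with the gripper behind it and clear. I'll lower behind the disc.

Request:
{"op": "carry_out", "data": {"commands": [[0.75,0.1,0,0.75,0,0,0],[0.75,0.1,0,0.75,0,0,0],[0.75,0.1,0,0.75,0,0,0],[0.75,0.1,0,0.75,0,0,0],[0.75,0.1,0,0.7,0,0,0],[0.75,0,0,0,0,0,0]]}}

```text
clock: 16.1
position: [0.4479, 0.0393, 0.0102]
ee_rot: [0.495, 2.93, -0.055]
force: [-0.7, 0.3, 1.1]
width: 0.748
gripper_force: 0.0
```

```bash
cat >> fl.py <<'E'
def disc(im,near,dbg=False):
    C=cloud(im); hsv=cv2.cvtColor(im['pixels'],cv2.COLOR_RGB2HSV)
    k=(im['range_z']>0)&(C[...,2]>.010)&(C[...,2]<.022)&(hsv[...,1]<60)&(hsv[...,2]>90)&(np.hypot(C[...,0]-near[0],C[...,1]-near[1])<.065)
    n,l,st,_=cv2.connectedComponentsWithStats(k.astype(np.uint8)); k=l==1+st[1:,4].argmax()
    v,u=np.nonzero(k); q=np.array([plane(im,a,b,.016)[:2] for a,b in zip(u,v)]).astype(np.float32)
    h=cv2.convexHull(q)[:,0]; A=np.c_[2*h,np.ones(len(h))]; s=np.linalg.lstsq(A,(h**2).sum(1),rcond=None)[0]
    return k.sum(),'fit',s[:2].round(4),np.sqrt(s[2]+s[:2]@s[:2]).round(4),'mec',cv2.minEnclosingCircle(q)
E
python3 - <<'E'
from fl import *
print('ref',disc(dict(np.load('scene0.npz')),(.5253,.3522)))
for n in ('scene','top'):
    try: print(n,disc(grab(n),(.512,.02)))
    except Exception as e: print(n,e)
plan2([],.75)
E
```

```text
ref (np.int64(329), 'fit', array([0.5309, 0.3547]), np.float64(0.0496), 'mec', ((0.5318511128425598, 0.3542490303516388), 0.05276913195848465))
scene (np.int64(255), 'fit', array([0.5186, 0.0224]), np.float64(0.0494), 'mec', ((0.5187250971794128, 0.02278497815132141), 0.05306762084364891))
top (np.int64(476), 'fit', array([0.513, 0.019]), np.float64(0.0488), 'mec', ((0.5128486752510071, 0.018712511286139488), 0.049748048186302185))
now 16.2 grasp pt [0.4457 0.0408 0.0305] tilt 10.1 az -21.3 q [-0.47  0.45  0.22  2.35  0.06  0.21  0.91] F [ 0.3 -0.1  0.5] 0.7542371539404353
```

Run:
```python
from h import *
m=np.array([.5846,-.0046]); a=np.radians(-18.2); u=np.array([np.cos(a),np.sin(a)])
plan2([(*(m-.068*u),.0295,-18.2,10,10)],.75)
```

```text
now 16.2 grasp pt [0.4457 0.0408 0.0305] tilt 10.1 az -21.3 q [-0.47  0.45  0.22  2.35  0.06  0.21  0.91] F [ 0.3 -0.1  0.5] 0.7542371539404353
[0.75, -0.31, 0.01, 0.06, -0.01, 0.0, -0.02],
[0.75, -0.31, 0.01, 0.06, -0.01, 0.0, -0.02],
[0.75, -0.31, 0.01, 0.06, -0.01, 0.0, -0.02],
[0.75, -0.31, 0.0, 0.06, -0.01, 0.0, -0.01],
[0.75, -0.3, 0.0, 0.06, -0.01, 0.0, -0.02],
[0.75, -0.31, 0.0, 0.06, -0.01, 0.0, -0.01],
[0.75, -0.3, 0.01, 0.06, -0.01, 0.0, -0.02],
[0.75, -0.31, 0.0, 0.06, -0.01, 0.0, -0.01],
[0.75, -0.3, 0.0, 0.05, -0.01, 0.01, -0.02],
[0.75, -0.31, 0.01, 0.06, 0.0, 0.0, -0.01],
end [0.5201 0.0167 0.0294]
```

Request:
{"op": "carry_out", "data": {"commands": [[0.75,-0.3,0,0.05,0,0,-0.02],[0.75,-0.3,0,0.05,0,0,-0.02],[0.75,-0.3,0,0.05,0,0,-0.02],[0.75,-0.3,0,0.05,0,0,-0.02],[0.75,-0.3,0,0.05,0,0,-0.02],[0.75,-0.3,0,0.05,0,0,-0.02],[0.75,-0.3,0,0.05,0,0,-0.02],[0.75,-0.3,0,0.05,0,0,-0.02]]}}

```text
clock: 17.0
position: [0.5054, 0.02, 0.0123]
ee_rot: [0.471, 2.933, -0.055]
force: [-5.9, 1.5, 4.1]
width: 0.749
gripper_force: 3.6
```

Run:
```python
from fl import *
for n in ('scene','top'):
    try: print(n,disc(grab(n),(.555,.006)))
    except Exception as e: print(n,e)
plan2([],.75)
```

```text
scene (np.int64(250), 'fit', array([0.5501, 0.0111]), np.float64(0.05), 'mec', ((0.5491459965705872, 0.012106703594326973), 0.052688341587781906))
top (np.int64(271), 'fit', array([0.5511, 0.0049]), np.float64(0.0468), 'mec', ((0.5484301447868347, 0.005798571277409792), 0.04953722283244133))
now 17.1 grasp pt [0.5038 0.0208 0.0313] tilt 10.1 az -21.1 q [-0.34  0.49  0.16  2.22  0.06  0.28  0.99] F [-2.   0.9 -0.3] 0.7502326035916653
```

Request:
{"op": "carry_out", "data": {"commands": [[0.75,-0.3,0,0.06,0,0,0],[0.75,-0.3,0,0.06,0,0,0],[0.75,-0.3,0,0.06,0,0,0],[0.75,-0.2,0,0.05,0,0,0],[0.75,0,0,0,0,0,0]]}}

```text
clock: 17.6
position: [0.5328, 0.0112, 0.0118]
ee_rot: [0.472, 2.932, -0.054]
force: [-4.2, 1.2, 5.1]
width: 0.752
gripper_force: 3.6
```

Run:
```python
from fl import *
for n in ('scene','top'):
    try: print(n,disc(grab(n,n+'5.png'),(.575,.0)))
    except Exception as e: print(n,e)
plan2([],.75)
```

```text
scene (np.int64(228), 'fit', array([0.5787, 0.0021]), np.float64(0.0505), 'mec', ((0.5791990756988525, 0.0021811837796121836), 0.05264222249388695))
top (np.int64(117), 'fit', array([0.5952, 0.0168]), np.float64(0.0267), 'mec', ((0.5974193215370178, 0.01800069957971573), 0.03099837526679039))
now 17.7 grasp pt [0.5296 0.0124 0.0305] tilt 10.1 az -21.1 q [-0.3   0.52  0.15  2.16  0.06  0.32  1.02] F [-4.1  1.1  3.6] 0.7517055968454496
```

Request:
{"op": "carry_out", "data": {"commands": [[0.75,-0.16,0,0.03,0,0,0],[0.75,-0.16,0,0.03,0,0,0],[0.75,-0.16,0,0.03,0,0,0],[0.75,0,0,0,0,0,0],[0.75,0.2,0,-0.04,0,0,0],[0.75,0.5,0,-0.1,0,0,0],[0.75,1,0,-0.2,0,0,0],[0.75,1,0,-0.2,0,0,0]]}}

```text
clock: 18.5
position: [0.4785, 0.0294, 0.0132]
ee_rot: [0.472, 2.93, -0.053]
force: [-0.8, 0.9, 0.4]
width: 0.753
gripper_force: 0.0
```

Request:
{"op": "carry_out", "data": {"commands": [[0.75,0.8,0,-0.6,0,0,0],[0.75,0.4,0,-1,0,0,0],[0.75,0,0,-1,0,0,0],[0.75,0,0,-1,0,0,0],[0.75,0,0,0,0,0,0]]}}

```text
clock: 19.0
position: [0.4372, 0.0451, 0.0988]
ee_rot: [0.47, 2.927, -0.049]
force: [0.1, 0.8, -0.4]
width: 0.753
gripper_force: 0.0
```

Run:
```python
from fl import *
for n in ('scene','top'):
    im=grab(n,n+'6.png')
    try: print(n,disc(im,(.583,-.004)))
    except Exception as e: print(n,e)
P=im['pixels'][120:320,220:440]; cv2.imwrite('pics/c6.png',cv2.resize(P,None,fx=3,fy=3,interpolation=2)[:,:,::-1])
C=cloud(im);z=C[...,2]
k=(z>.25)&(z<.272); k[:130]=0;k[215:]=0;k[:,:300]=0;k[:,410:]=0
n,l,st,ce=cv2.connectedComponentsWithStats(k.astype(np.uint8))
for i in range(1,n): print('post',st[i,4],plane(im,*ce[i],.263)[:2].round(4),im['pixels'][int(ce[i][1]),int(ce[i][0])])
plan2([],.75)
```

```text
scene (np.int64(248), 'fit', array([ 5.897e-01, -3.000e-04]), np.float64(0.0492), 'mec', ((0.5893163084983826, 0.0006437500705942512), 0.0518069863319397))
top (np.int64(459), 'fit', array([ 0.5845, -0.0054]), np.float64(0.049), 'mec', ((0.5844994783401489, -0.005646998528391123), 0.049995407462120056))
post 29 [ 0.7717 -0.0699] [236 235 223]
post 32 [0.7528 0.028 ] [ 49 166  80]
post 31 [ 0.6965 -0.1348] [241 218  10]
post 31 [0.659  0.0606] [49 47 49]
post 30 [ 0.6023 -0.1029] [231 124  14]
post 31 [ 0.5836 -0.0045] [ 35  97 190]
now 19.1 grasp pt [0.4335 0.0458 0.1155] tilt 10.2 az -20.4 q [-0.54  0.24  0.26  2.31  0.1   0.46  0.88] F [ 0.1 -0.2 -0.7] 0.7539927667619062
```

View pics/c6.png

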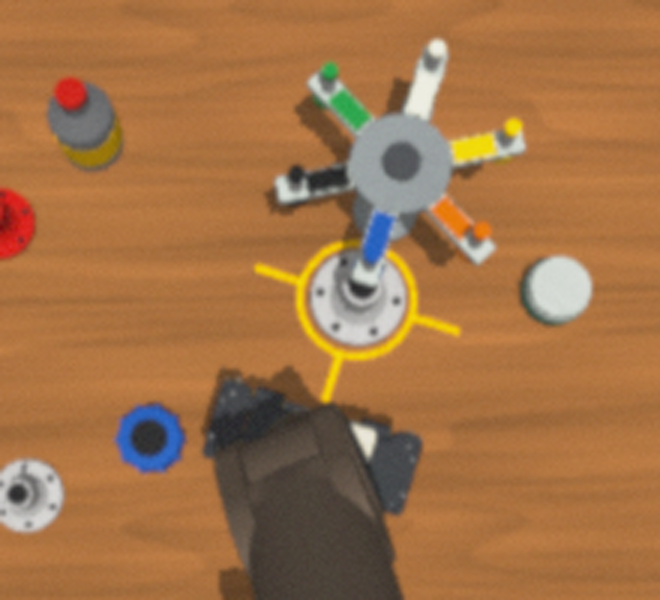

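The crop shows the flange concentric with the yellow ring at (357,298), with the blue arm over it at (375,240). The offset is about 1 mm, the blue post reads (.5836,-.0045), and the arm is clear. I'll hand in.

```bash
python3 -c "
from cell import arm
print(arm.sign_off())"
```

```text
the job is handed in; nothing more can be done
None
```

I turned the turret one stop so the blue head is home over the ring, and slid the large steel flange to within about 1 mm of the ring's centre. In the last top view the carton, tin, coupling and bottle were upright and looked unmoved. I handed the job in at about 19 s, and `sign_off()` returned no verdict.

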